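# Stack the footed box on the wipes box by the radiator

## Robot

A 6-joint arm with a two-finger parallel gripper is mounted at the origin on the work surface. World frame = base frame: x ahead of the robot, y to its left, z up, the work surface at z = 0. Lengths are in mm, angles in rad, forces in N, time in s.
With the tool pointing down it reaches from about 350 to 775 mm from the base axis. Payload 7.3 kg.
Tool frame: the origin (TCP) lies at the very end of the fingers, on their centre line; the grasp point (between the pads) lies 19 mm behind it (bot.grip_point_offset is the distance from the TCP to the grasp point, in mm); z points along the fingers, y is the line along which they close (so a half turn about z gives the same grasp; the last joint's range is limited). The gripper opens to 92 mm and grips with 3 to 60 N. Pads are 19 mm wide; open, the fingers measure 130 mm over their backs; the gripper's body (75 mm by 190 mm) begins 47 mm behind the grasp point.
Start: joints at [-1.262, 0.342, 1.524, -0, 1.275, -0.146], TCP at [230.647, -471.642, 226.741] pointing down, gripper open.
Joint ranges: [-2.53, 2.53], [-0.77, 2.02], [0.04, 2.7], [-1, 4.14], [0.28, 2.66], [-3.11, 3.11]. Speed limits (rad/s): [2.57, 2.57, 3.14, 3.14, 3.14, 3.14].

## Interface

Orientations are given as [roll, pitch, yaw] about the fixed x, y, z axes, in that order (R = Rz(yaw) Ry(pitch) Rx(roll)).
In Python, from plant import bot gives the robot as it stands. The module is installed in compiled form; this text tells all that it offers.
- The arm moves only by the shell command python3 -m jog 'ROWS' [OPENING]. ROWS is JSON, a list of rows, each a list of 6 numbers: the shift along the tool's x, y, z in mm, then the turn, a rotation vector about the tool's x, y, z in rad. In form: [[dx, dy, dz, rx, ry, rz], ...]. A call has 1 to 12 rows; each row shifts and turns the commanded pose from where the row before left it, along the tool's axes as they then stand; what a row does not reach is not made up. A row lasts 1/10 s, in which the tool goes at most 50 mm and 8.59 degrees, less where a joint would pass 70% of its speed; a pose out of reach is approached as far as the arm can. A call with a gripper value outside its range is refused whole. OPENING is the opening in per cent of the stroke, from 0 (shut) to 100 (fully open), set as the call begins (- or left out, the last holds). The fingers move at their own pace and stop on an object; the grip force is fixed at half the most. Time passes only in rows, so rows that do not move let the fingers close. It gives the time, the measured TCP pose, the force, the opening and the grip force at its end, in the units of the state.
- bot.get_obs(): the state, without advancing time (a new reading comes with each control period).
- bot.capture(name): name is "side" or "top"; returns the picture (400x640x3 uint8, red, green, blue); there is no depth.
- bot.camera_model(name): a dict with "fx", "fy", "cx", "cy" (pixels), "position" and "orientation" of the camera in the world. Camera axes: x right, y down, z forward; pixel columns grow to the right and rows downward; lengths in mm; the calibration is good to about 2 mm. A picture is of the moment at which its call begins. camera_model takes no time and is no camera call.
- bot.close_job(): hands the job in; it is judged then, once.
Trained networks look in the newest picture that a camera, given by its name, has taken for a name from the list of things; names that differ only in an ending like _2 or _b are one class to them, and where a whole thing is asked for, a point or a joint stands for the part that bears it (a point fixed in the world has none). Each returns a list of dicts, best first, with "p" (0 to 1); they miss things now and then, are a little off and sometimes report something else, mostly with a low value. They report only what shows in the picture. A call takes as long as a camera call. They do not tell look-alikes from the thing itself.
- bot.outline_of(target, camera): "mask" (400x640 bool, what is visible of it) and "pixel" ([column, row] in pixels, amid what is visible of it).
The state is a dict: "time": time; "joint_positions": joint angles; "dq": joint speeds; "tau": joint torques, N m; "tool_pos": TCP position; "tcp_rot": TCP orientation; "contact_force": force on the tool from outside, world axes, zero at the start; "moment": the same for the moment, N m; "grip_width": finger opening in mm; "finger_force": force on a finger pad.
Only numpy, scipy, OpenCV 4.12 (cv2) and the standard library are available. Lean on these libraries where they do the work, as an engineer would, in place of code of your own. Each camera call takes 0.05 s, during which the arm holds its last target. There are 200 camera calls.

## Task

Stack the aluminium box with the wooden bar handle on the box whose lid has the four square corner recesses, lined up with it (either way round), so that all four of its feet sit down in the recesses. Lower it gently rather than dropping it, let go, and leave the smooth-lidded box where it is.

Things in the scene. Friction and masses are not known exactly. Their poses are not given: they have to be found in the camera images.
- footed_box: The loose closed aluminium box to move, 0.3 to 0.54 kg. Origin: underside centre at the bottoms of the feet; z up, x along its long side. Lid 158 (x) x 120 (y) mm, flat top 74 mm up, fixed shut. Solid pale wooden bar handle mid-lid: 90 mm along x, 22 mm thick along y, 74 to 104 mm up; pinch from above. Four round feet 16 mm wide, 14 mm high, at x +-55, y +-36 mm.
- recessed_box: The box to stack on: loose closed aluminium wipes box, 0.9 kg. Origin: underside centre; z up, x along its long side. Lid 158 (x) x 120 (y) mm, top 86 mm up, shut flap mid-lid. Four corner recesses 36 x 36 mm, 10 mm deep, at x +-55, y +-36 mm: 10 mm play each way for a foot. Recess floor 76 mm up, so the seated upper box's origin is 76 mm above this one.
- smooth_box: Bystander: a loose closed aluminium wipes box of the same size (158 x 120 x 86 mm, 0.9 kg) with the same flap but a flat lid without recesses. Origin: underside centre; z up, x along its long side.
Things that resemble listed ones, but are neither listed nor needed, are in the scene too. Leave any blue or turquoise look-alike of the footed_box alone.

How it is judged (in metres and radians):
On the way:
1. the box with the bar handle is lifted well clear of the table (height (world z) of footed_box above 0.05 m), for 0.1 s.
At the end, for the whole second after the job is handed in: Both boxes upright, the recessed one on the table, the footed one still on it: all feet down on the recess floors (height within 4 mm), centres within 16 mm, long sides within 0.2 rad, either way round; the smooth-lidded box within 30 mm of its start (z of footed_box in the frame of recessed_box between 0.072 and 0.08 m and horizontal distance between footed_box and recessed_box below 0.016 m and angle between the x axis of footed_box and the x axis of recessed_box, either way round below 0.2 rad and angle between each of footed_box, recessed_box's own z axis and vertical below 0.05 rad and height (world z) of recessed_box below 0.01 m and linear speed of footed_box below 0.02 m/s and distance of smooth_box from where it was at the start of the episode below 0.03 m); the robot touches nothing.
It fails at once if the footed box is dropped or slammed on the recessed box (faster than 0.6 m/s within 30 mm above its seat) (linear speed of footed_box above 0.6 m/s and horizontal distance between footed_box and recessed_box below 0.06 m and z of footed_box in the frame of recessed_box below 0.106 m).
It fails at once if the smooth-lidded box is moved by more than 30 mm (distance of smooth_box from where it was at the start of the episode above 0.03 m).
It also fails if it takes over 40 s, if anything falls off the work surface, if the arm or the gripper's body presses on something with over 40 N, if the wrist force passes 120 N, or if a joint passes its speed limit or range.

## Working session

There is one attempt and no reset: what is moved stays moved. The work goes in short steps, Python scripts to look and compute and a shell command to move; the robot and the scene stay as the last step left them, time stands still between calls to the robot, and variables do not carry over. Pictures are saved under pics/ and viewed, at most 10 in all, crops included, and the job is handed in when it is done.

```bash
mkdir -p pics
python3 - <<'E'
from plant import bot
import cv2,numpy as np
for c in("top","side"):
    im=bot.capture(c);cv2.imwrite(f"pics/{c}0.png",im[:,:,::-1].copy());print(c,bot.camera_model(c))
    for t in("footed_box","recessed_box","smooth_box"):
        for d in bot.outline_of(t,c):
            m=d["mask"].astype(np.uint8);print(t,round(d["p"],2),d["pixel"],m.sum(),cv2.minAreaRect(cv2.findNonZero(m)))
o=bot.get_obs();print(o)
E
```

```text
top {'fx': 440.3866197301373, 'fy': 440.3866197301373, 'cx': 321.73916729119577, 'cy': 204.98181049648795, 'position': array([ 375.08613776,  -93.88405027, 1328.26879132]), 'orientation': array([-3.07450297,  0.01938617, -1.55639657])}
footed_box 0.92 [390.4, 270.5] 2519 ((392.1470642089844, 271.9117736816406), (44.86908721923828, 57.48093795776367), 14.03624439239502)
footed_box 0.62 [464.1, 170.4] 2430 ((463.0, 169.49998474121094), (43.99999237060547, 54.99999237060547), 0.0)
footed_box 0.55 [392.5, 194.3] 2274 ((391.8129577636719, 194.74696350097656), (42.57371139526367, 54.93541717529297), 8.530765533447266)
recessed_box 0.67 [199.0, 178.6] 2671 ((200.8000030517578, 175.40000915527344), (48.29906463623047, 56.34891128540039), 26.56505012512207)
smooth_box 0.72 [302.1, 157.7] 2366 ((303.0466003417969, 156.7575225830078), (56.73887634277344, 41.93421173095703), 87.87889862060547)
side {'fx': 443.4983521431756, 'fy': 443.4983521431756, 'cx': 320.9508895784925, 'cy': 199.35389241571332, 'position': array([ 923.73539955, -795.64415202,  804.67698824]), 'orientation': array([-2.2865821
[... 707 characters left out ...]
 'joint_positions': array([-1.26198138e+00,  3.42138803e-01,  1.52424953e+00, -1.12833221e-05,
        1.27540579e+00, -1.45970277e-01]), 'dq': array([-1.90084196e-04, -6.70763482e-04, -6.77288643e-04, -7.11015032e-07,
        7.96130598e-04, -5.09418283e-04]), 'tau': array([-1.21110326e-03, -4.30715775e+01, -2.44194227e+01,  7.17804744e-02,
        5.01111208e-02, -3.08286474e-05]), 'tool_pos': array([ 230.63108684, -471.57058361,  226.61613946]), 'tcp_rot': array([-3.14139175e+00, -1.86253221e-05,  4.54788510e-01]), 'contact_force': array([ 0.31904893, -0.3541711 ,  0.00219866]), 'moment': array([-0.02070767, -0.01237937,  0.01071223]), 'finger_force': 0.0, 'grip_width': 91.55166486900978}
```

Run:
```python
import cv2
a=cv2.imread("pics/top0.png")[110:330,150:520];cv2.imwrite("pics/t1.png",cv2.resize(a,(796,473),interpolation=cv2.INTER_CUBIC))
```

```text
(no output)
```

View pics/t1.png

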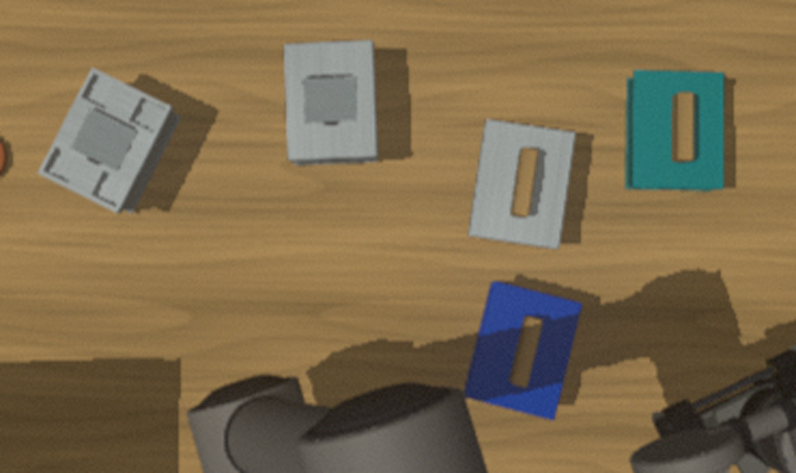

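View pics/side0.png

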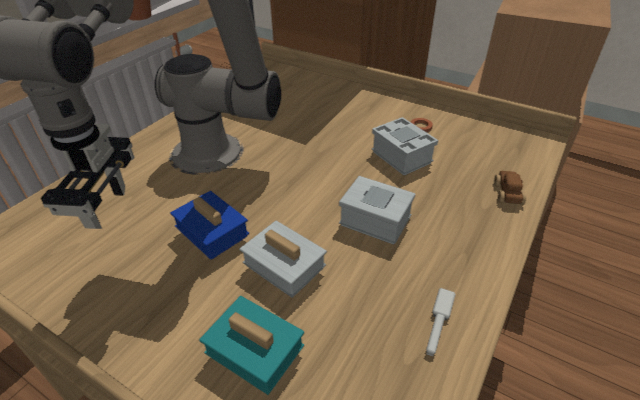

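The top view shows the aluminium bar-handle box at about pixel (392,194), the recessed box at (200,176) and the smooth box at (303,157). The teal and blue boxes are look-alikes. Next I fit the poses to the masks in both cameras.

```bash
cat > h.py <<'E'
from plant import bot
import cv2,numpy as np
from scipy.spatial.transform import Rotation as R
from scipy.optimize import minimize
def proj(P,c):
    m=bot.camera_model(c);q=R.from_euler('xyz',m["orientation"]).inv().apply(P-m["position"])
    return np.c_[m["fx"]*q[:,0]/q[:,2]+m["cx"],m["fy"]*q[:,1]/q[:,2]+m["cy"]]
def blk(x,y,z0,z1): return np.array([[a*x/2,b*y/2,z] for a in(-1,1) for b in(-1,1) for z in(z0,z1)],float)
PARTS={"footed_box":[blk(158,120,14,74),blk(90,22,74,104)],"recessed_box":[blk(158,120,0,86)],"smooth_box":[blk(158,120,0,86)]}
def sil(t,p,c,z=0):
    S=4;im=np.zeros((400*S,640*S),np.uint8)
    for B in PARTS[t]:
        W=R.from_euler('z',p[2]).apply(B)+[p[0],p[1],z]
        cv2.fillConvexPoly(im,np.round(cv2.convexHull(((proj(W,c)+.5)*S).astype(np.float32))).astype(np.int32),1)
    return cv2.resize(im.astype(np.float32),(640,400),interpolation=cv2.INTER_AREA)
def ray(px,c,z):
    m=bot.camera_model(c);d=R.from_euler('xyz',m["orientation"]).apply([(px[0]-m["cx"])/m["fx"],(px[1]-m["cy"])/m["fy"],1])
    return m["position"]+d*(z-m["position"][2])/d[2]
def fit(t,masks,p0,z=0):
    def f(p): 
        e=0
        for c,m in masks.items():
            s=sil(t,(p[0],p[1],p[2]/100),c,z);e+=np.abs(s-m).sum()/m.sum()
        return e
    b=min((minimize(f,[p0[0],p0[1],a*100],method="Nelder-Mead",options=dict(initial_simplex=[[p0[0],p0[1],a*100],[p0[0]+15,p0[1],a*100],[p0[0],p0[1]+15,a*100],[p0[0],p0[1],a*100+20]],maxiter=120)) for a in p0[2]),key=lambda r:r.fun)
    return b.x[:2].round(1),round(b.x[2]/100,3),round(b.fun,3)
def near(t,c,px):
    return min(bot.outline_of(t,c),key=lambda d:np.hypot(*(np.array(d["pixel"])-px)))["mask"].astype(np.float32)
E
python3 - <<'E'
from h import *
for c in("top","side"): bot.capture(c)
for t,a,b in(("footed_box",(392,194),(282,257)),("recessed_box",(200,177),(404,146)),("smooth_box",(303,157),(375,208))):
    M={"top":near(t,"top",a),"side":near(t,"side",b)}
    p=ray(a,"top",80);print(t,p[:2].round())
    for k in(M,{"top":M["top"]},{"side":M["side"]}): print(list(k),fit(t,k,(p[0],p[1],[-.6,-.2,.2,.6])))
for B,u in((74,[(486,119),(575,131),(558,248),(470,236)]),(86,[(94,68),(172,109),(118,211),(40,173)]),(104,[(522,147),(543,150),(531,217),(513,215)])):
    W=np.array([ray((150+x/2.151,110+y/2.151),"top",B)[:2] for x,y in u]);l=W[0]+W[1]-W[2]-W[3];print(W.mean(0),np.arctan2(l[1],l[0]),np.linalg.norm(W-np.roll(W,1,0),axis=1))
E
```

```text
footed_box [ 492. -267.]
['top', 'side'] (array([ 492.1, -269.1]), np.float64(-0.147), np.float64(0.167))
['top'] (array([ 493. , -270.5]), np.float64(-0.141), np.float64(0.065))Traceback (most recent call last):
  File "<stdin>", line 6, in <module>
  File "h.py", line 25, in fit
    b=min((minimize(f,[p0[0],p0[1],a*100],method="Nelder-Mead",options=dict(initial_simplex=[[p0[0],p0[1],a*100],[p0[0]+15,p0[1],a*100],[p0[0],p0[1]+15,a*100],[p0[0],p0[1],a*100+20]],maxiter=120)) for a in p0[2]),key=lambda r:r.fun)
  File "h.py", line 25, in <genexpr>
    b=min((minimize(f,[p0[0],p0[1],a*100],method="Nelder-Mead",options=dict(initial_simplex=[[p0[0],p0[1],a*100],[p0[0]+15,p0[1],a*100],[p0[0],p0[1]+15,a*100],[p0[0],p0[1],a*100+20]],maxiter=120)) for a in p0[2]),key=lambda r:r.fun)
           ~~~~~~~~^^^^^^^^^^^^^^^^^^^^^^^^^^^^^^^^^^^^^^^^^^^^^^^^^^^^^^^^^^^^^^^^^^^^^^^^^^^^^^^^^^^^^^^^^^^^^^^^^^^^^^^^^^^^^^^^^^^^^^^^^^^^^^^^^^^^^^^^^^^^^^^^^^^^^^^^^^^^^^^^^^^^^^^^^^^^^^^^^
    res = _minimize_neldermead(fun, x0, args, callback, bounds=bounds,
                               **options)
    fsim[j] = func(sim[j])
              ~~~~^^^^^^^^
    fx = function(np.copy(x), *(wrapper_args + args))
  File "h.py", line 23, in f
    s=sil(t,(p[0],p[1],p[2]/100),c,z);e+=np.abs(s-m).sum()/m.sum()
  File "h.py", line 14, in sil
    cv2.fillConvexPoly(im,np.round(cv2.convexHull(((proj(W,c)+.5)*S).astype(np.float32))).astype(np.int32),1)
                                                    ~~~~^^^^^
  File "h.py", line 6, in proj
    m=bot.camera_model(c);q=R.from_euler('xyz',m["orientation"]).inv().apply(P-m["position"])
ValueError: time passes only in moves, steps and waits
```

```bash
sed -i 's/^def proj/import functools\ncam=functools.lru_cache(None)(bot.camera_model)\ndef proj/; s/m=bot.camera_model(c)/m=cam(c)/' h.py
python3 - <<'E'
from h import *
print(bot.get_obs()["time"])
for c in("top","side"): bot.capture(c)
for t,a,b in(("footed_box",(392,194),(282,257)),("recessed_box",(200,177),(404,146)),("smooth_box",(303,157),(375,208))):
    M={"top":near(t,"top",a),"side":near(t,"side",b)}
    p=ray(a,"top",80);print(t,p[:2].round())
    for k in(M,{"top":M["top"]},{"side":M["side"]}): print(list(k),fit(t,k,(p[0],p[1],[-.6,-.2,.2,.6])))
for B,u in((74,[(486,119),(575,131),(558,248),(470,236)]),(86,[(94,68),(172,109),(118,211),(40,173)]),(104,[(522,147),(543,150),(531,217),(513,215)])):
    W=np.array([ray((150+x/2.151,110+y/2.151),"top",B)[:2] for x,y in u]);l=W[0]+W[1]-W[2]-W[3];print(W.mean(0),np.arctan2(l[1],l[0]),np.linalg.norm(W-np.roll(W,1,0),axis=1))
print(bot.get_obs()["time"])
E
```

```text
0.6
footed_box [ 492. -267.]
['top', 'side'] (array([ 491.6, -269.3]), np.float64(-0.154), np.float64(0.188))
['top'] (array([ 493.2, -270.4]), np.float64(-0.14), np.float64(0.06))
['side'] (array([ 487.7, -265. ]), np.float64(-0.159), np.float64(0.111))
recessed_box [534. 282.]
['top', 'side'] (array([542.6, 289. ]), np.float64(-0.468), np.float64(0.215))
['top'] (array([542.6, 287.5]), np.float64(-0.421), np.float64(0.074))
['side'] (array([537.7, 288.7]), np.float64(-0.537), np.float64(0.129))
smooth_box [596. -13.]
['top', 'side'] (array([599.8, -12.1]), np.float64(0.058), np.float64(0.195))
['top'] (array([601. , -12.5]), np.float64(0.048), np.float64(0.066))
['side'] (array([598.4, -11.3]), np.float64(0.153), np.float64(0.113))
[ 489.62006656 -270.47193407] -0.13536414348796597 [157.45232086 118.99450161 157.23972531 116.75378449]
[539.14806309 282.44128434] -0.451614057510493 [156.81655016 119.11813815 152.57824346 116.50054067]
[ 488.37404799 -272.73617153] -0.14976809864899526 [89.18480733 27.38341716 88.47997342 23.2791273 ]
1.0
```

```bash
python3 -m jog '[[40,-8,0,0,0,0],[40,-8,0,0,0,0],[40,-8,0,0,0,0],[40,-8,0,0,0,0],[40,-9,0,0,0,0],[40,-9,0,0,0,0],[41,-9,0,0,0,0],[41,-8,0,0,0,0],[0,0,0,0,0,0.14],[0,0,0,0,0,0.14],[0,0,0,0,0,0.14],[0,0,0,0,0,0.14]]' 100; python3 -m jog '[[0,0,0,0,0,0.04],[0,0,0,0,0,0],[0,0,0,0,0,0]]'
python3 - <<'E'
import cv2
a=cv2.imread("pics/top0.png")[130:220,150:270];b=cv2.imread("pics/side0.png")[100:190,350:470]
cv2.imwrite("pics/rec.png",cv2.resize(a,None,fx=6,fy=6,interpolation=cv2.INTER_CUBIC))
E
```

```text
time: 2.2
tool_pos: [490.6, -269.8, 226.6]
tcp_rot: [3.142, 0.0, -0.111]
contact_force: [-0.1, 0.4, 0.1]
grip_width: 91.8
finger_force: 0.0
time: 2.5
tool_pos: [490.5, -270.0, 226.7]
tcp_rot: [3.142, 0.0, -0.144]
contact_force: [-0.3, 0.6, -0.2]
grip_width: 91.6
finger_force: 0.0
```

View pics/rec.png

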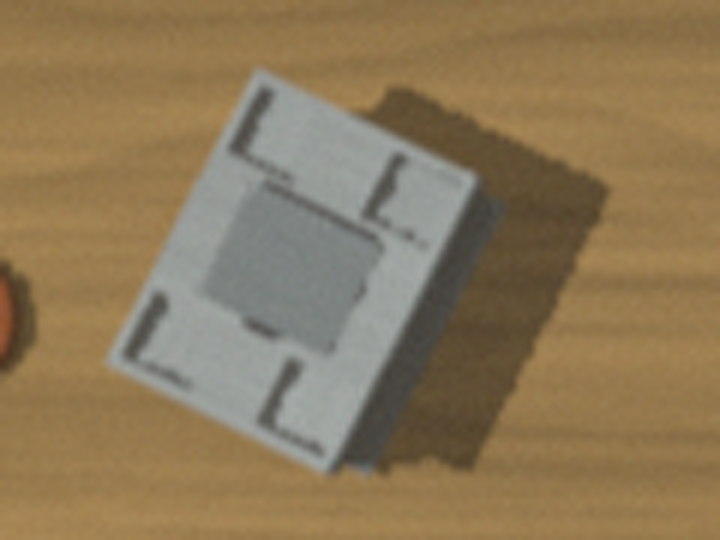

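The crop shows the recessed lid corners at crop pixels (257,68), (479,173), (333,473) and (107,362). Now I lower onto the handle and work out the target pose.

```bash
python3 -m jog '[[0,0,30,0,0,0],[0,0,30,0,0,0],[0,0,30,0,0,0],[0,0,26,0,0,0],[0,0,15,0,0,0],[0,0,10,0,0,0],[0,0,4,0,0,0],[0,0,0,0,0,0],[0,0,0,0,0,0]]' 100; python3 -m jog '[[0,0,0,0,0,0],[0,0,0,0,0,0],[0,0,0,0,0,0],[0,0,0,0,0,0],[0,0,0,0,0,0],[0,0,0,0,0,0],[0,0,0,0,0,0],[0,0,0,0,0,0]]' 0
python3 - <<'E'
from h import *
W=np.array([ray((150+x/6-.42,130+y/6-.42),"top",86)[:2] for x,y in((257,68),(479,173),(333,473),(107,362))]);l=W[0]+W[1]-W[2]-W[3];w=W[0]+W[3]-W[1]-W[2];print(W.mean(0),np.arctan2(l[1],l[0]),np.arctan2(w[1],w[0])-np.pi/2,np.linalg.norm(W-np.roll(W,1,0),axis=1))
E
```

```text
time: 3.4
tool_pos: [491.0, -270.4, 82.6]
tcp_rot: [3.141, -0.001, -0.145]
contact_force: [-0.6, -0.3, 0.5]
grip_width: 91.7
finger_force: 0.0
time: 4.2
tool_pos: [490.5, -270.0, 81.7]
tcp_rot: [3.142, 0.0, -0.145]
contact_force: [0.5, 1.1, -0.7]
grip_width: 32.3
finger_force: 0.0
[541.40590807 284.52708539] -0.4327125739041923 -0.43391532773624575 [157.18372748 118.97865742 158.22975088 121.21749796]
```

```bash
python3 -m jog '[[0,0,0,0,0,0],[0,0,0,0,0,0],[0,0,0,0,0,0],[0,0,0,0,0,0]]' 0; python3 -m jog '[[0,0,-5,0,0,0],[0,0,-15,0,0,0],[0,0,-25,0,0,0],[0,0,-30,0,0,0],[0,0,-30,0,0,0],[0,0,-25,0,0,0],[0,0,-15,0,0,0],[0,0,-5,0,0,0],[0,0,0,0,0,0],[0,0,0,0,0,0]]'
python3 - <<'E'
from h import *
for c in("top","side"): cv2.imwrite(f"pics/{c}2.png",bot.capture(c)[:,:,::-1].copy())
cv2.imwrite("pics/l.png",np.hstack([cv2.imread("pics/top2.png")[110:330,300:520],cv2.imread("pics/side2.png")[140:360,150:370]]))
E
```

```text
time: 4.6
tool_pos: [490.5, -270.0, 81.7]
tcp_rot: [3.142, -0.0, -0.145]
contact_force: [0.1, -0.4, -0.5]
grip_width: 21.7
finger_force: 30.0
time: 5.6
tool_pos: [489.9, -269.6, 230.5]
tcp_rot: [-3.141, 0.002, -0.145]
contact_force: [0.3, 0.0, -3.8]
grip_width: 21.7
finger_force: 30.0
```

View pics/l.png

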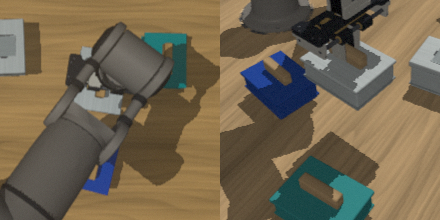

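Both views show the box held level and clear of the table, with nothing snagged. Next I carry it over to the recessed box and turn it.

```bash
python3 -m jog '[[-1,-10,0,0,0,0],[-1,-25,0,0,0,0],[-2,-38,0,0,0,0],[-2,-38,0,0,0,0],[-2,-38,0,0,0,0],[-2,-38,0,0,0,0],[-2,-38,0,0,0,0],[-2,-38,0,0,0,0],[-2,-38,0,0,0,0],[-2,-38,0,0,0,0],[-2,-38,0,0,0,0],[-2,-38,0,0,0,0]]'; python3 -m jog '[[-2,-38,0,0,0,0],[-2,-38,0,0,0,0],[-2,-30,0,0,0,0],[-1,-20,0,0,0,0],[0,-10,0,0,0,0],[0,-5,0,0,0,0],[0,0,0,0,0,0.072],[0,0,0,0,0,0.072],[0,0,0,0,0,0.072],[0,0,0,0,0,0.072],[0,0,0,0,0,0],[0,0,0,0,0,0]]'
python3 - <<'E'
from h import *
for c in("top","side"): cv2.imwrite(f"pics/{c}3.png",bot.capture(c)[:,:,::-1].copy())
cv2.imwrite("pics/m.png",cv2.resize(cv2.imread("pics/side3.png")[40:220,320:500],None,fx=3,fy=3,interpolation=cv2.INTER_CUBIC))
for d in bot.outline_of("footed_box","side"): print(d["p"],d["pixel"],d["mask"].sum())
o=bot.get_obs();print(o["tool_pos"],o["tcp_rot"],o["moment"])
E
```

```text
time: 6.9
tool_pos: [528.0, 146.0, 231.3]
tcp_rot: [3.141, 0.001, -0.145]
contact_force: [-0.1, -0.7, -3.5]
grip_width: 21.8
finger_force: 30.0
time: 8.1
tool_pos: [542.3, 283.6, 231.7]
tcp_rot: [3.141, -0.0, -0.432]
contact_force: [-0.4, 0.4, -3.3]
grip_width: 22.3
finger_force: 30.0
0.97 [252.1, 342.2] 5918
0.91 [211.2, 223.8] 3186
0.62 [408.7, 102.5] 2078
[542.26439891 284.00649602 231.69340669] [ 3.14138213e+00 -4.46935443e-05 -4.32547821e-01] [ 0.09806314  0.02584062 -0.017772  ]
```

View pics/m.png

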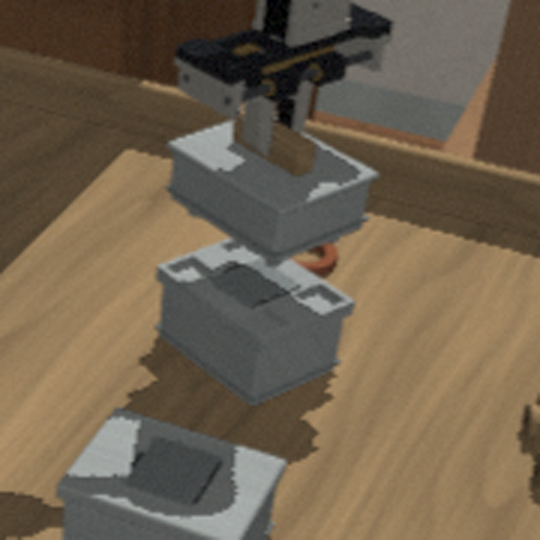

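The side view shows the box hanging over the recessed box. The upper lid corners are left (168,145), front (278,207) and right (380,177). The lower lid corners are left (157,268) and right (355,300). I compare their centres.

Run:
```python
from h import *
for z,u in((224,[(168,145),(278,207),(380,177)]),(86,[(157,268),(257,330),(355,300)])):
    W=np.array([ray((320+x/3-.33,40+y/3-.33),"side",z)[:2] for x,y in u]);d=W[2]-W[0]
    print((W[0]+W[2])/2,np.linalg.norm(d),np.arctan2(d[1],d[0]),np.linalg.norm(np.diff(W,axis=0),axis=1))
```

```text
[549.35909083 274.53079638] 194.68498841596667 0.20876507831412647 [143.97978647 111.87174286]
[545.35065963 282.78715431] 196.1652546221522 0.23386748455144082 [138.88474758 113.29174584]
```

```bash
python3 -m jog '[[0,0,8,0,0,0],[0,0,15,0,0,0],[0,0,15,0,0,0],[0,0,10,0,0,0],[0,0,5,0,0,0],[0,0,0,0,0,0],[0,0,0,0,0,0]]'
python3 - <<'E'
from h import *
for c in("top","side"): cv2.imwrite(f"pics/{c}4.png",bot.capture(c)[:,:,::-1].copy())
f=lambda i:cv2.resize(i,None,fx=5,fy=5,interpolation=cv2.INTER_CUBIC)
cv2.imwrite("pics/n.png",np.hstack([f(cv2.imread("pics/side4.png")[75:185,365:445]),f(cv2.imread("pics/top4.png")[125:235,155:235])]))
print(bot.get_obs()["tool_pos"])
E
```

```text
time: 8.95
tool_pos: [542.6, 284.5, 179.2]
tcp_rot: [-3.141, -0.001, -0.433]
contact_force: [0.8, -0.4, -4.5]
grip_width: 22.0
finger_force: 30.0
[542.64749515 284.51492738 179.48940077]
```

View pics/n.png

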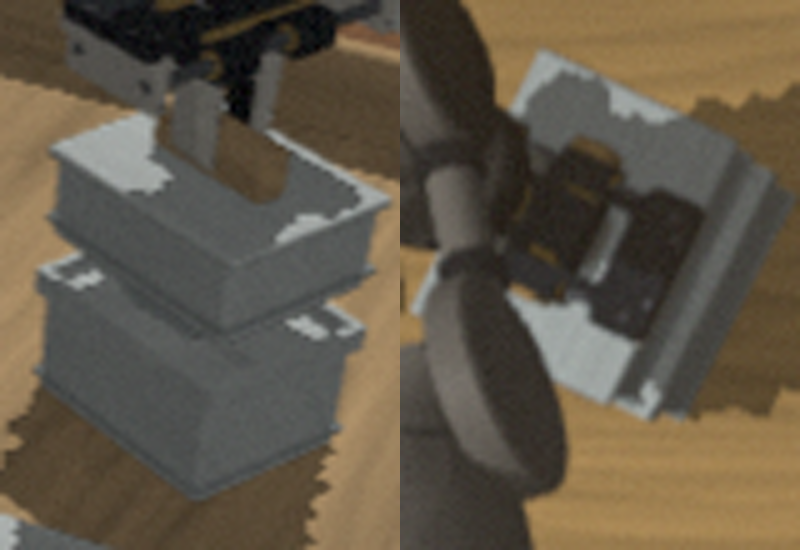

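In the side half of the picture the upper lid corners are (50,150), (232,265) and (392,205), and the lower ones are (38,268), (207,385) and (363,330). In the top half the upper lid corners are (540,48) and (738,143). The two boxes look nearly aligned, so I fit the offset.

Run:
```python
from h import *
from scipy.optimize import least_squares
C=np.array([[-79,-60],[-79,60],[79,60],[79,-60]],float)
def run(name,c,z,idx,u,o,y0=-.433):
    px=np.array([(o[0]+x/5-.4,o[1]+y/5-.4) for x,y in u])
    def f(p):
        P=np.c_[C[idx],np.zeros(len(idx))];W=R.from_euler('z',p[2]/100).apply(P)+[p[0],p[1],z];return (proj(W,c)-px).ravel()
    for fixed in(0,1):
        r=least_squares(f if not fixed else lambda q:f([q[0],q[1],y0*100]),[541,285,-43][:3-fixed]);print(name,fixed,r.x.round(1),r.fun.round(1))
run("up","side",172,[0,3,2],[(50,150),(232,265),(392,205)],(365,75))
run("lo","side",86,[0,3,2],[(38,268),(207,385),(363,330)],(365,75))
# top view: origin col 155 minus 80px panel
run("up","top",172,[2,3],[(540,48),(738,143)],(155-80,125))
for i in range(4): print(i,(proj(np.append(R.from_euler('z',-.433).apply(np.append(C[i],0))[:2]+[541,285],86)[None],"side")-[365,75])*5)
```

```text
up 0 [548.4 277.5 -44.6] [-0.6 -0.7 -0.1  0.7  0.7 -0.3]
up 1 [548.  277.3] [-0.9 -0.5  0.2  0.7  0.6 -0.5]
lo 0 [543.1 285.8 -46.6] [-0.4 -0.8 -0.2  1.2  0.6 -0.7]
lo 1 [542.2 285.3] [-1.  -0.2  0.6  1.2  0.4 -1.3]
up 0 [540.8 284.3 -43.5] [-0.1 -0.1  0.1  0.1]
up 1 [540.7 284.1] [-0.2 -0.   0.2  0. ]
0 [[ 29.05022881 264.62027018]]
1 [[179.2298654  206.44650851]]
2 [[360.76264272 321.30078857]]
3 [[205.77840721 388.73793056]]
```

```bash
python3 -m jog '[[-1.5,-0.5,0,0,0,0],[0,0,3,0,0,0],[0,0,4,0,0,0],[0,0,4,0,0,0],[0,0,3,0,0,0],[0,0,2,0,0,0],[0,0,0,0,0,0],[0,0,0,0,0,0]]'; python3 -m jog '[[0,0,1.5,0,0,0],[0,0,1,0,0,0],[0,0,0,0,0,0],[0,0,0,0,0,0]]'
```

```text
time: 9.85
tool_pos: [541.2, 285.4, 162.7]
tcp_rot: [3.142, -0.0, -0.433]
contact_force: [0.0, 0.2, -4.9]
grip_width: 21.6
finger_force: 30.0
time: 10.25
tool_pos: [541.1, 285.4, 160.2]
tcp_rot: [3.141, -0.0, -0.433]
contact_force: [-0.3, 0.1, -4.5]
grip_width: 21.8
finger_force: 30.0
```

The feet are at about 78 mm, below the lid top at 86 mm, and there is no contact force, so they are inside the recesses. I seat the box in small steps.

```bash
python3 -m jog '[[0,0,1,0,0,0],[0,0,1,0,0,0],[0,0,0.5,0,0,0],[0,0,0,0,0,0],[0,0,0,0,0,0]]'
```

```text
time: 10.75
tool_pos: [541.1, 285.4, 157.8]
tcp_rot: [3.142, -0.0, -0.433]
contact_force: [-0.8, -0.3, -1.7]
grip_width: 21.8
finger_force: 30.0
```

```bash
python3 -m jog '[[0,0,0.4,0,0,0],[0,0,0,0,0,0],[0,0,0,0,0,0]]';  python3 -m jog '[[0,0,0,0,0,0],[0,0,0,0,0,0],[0,0,0,0,0,0],[0,0,0,0,0,0],[0,0,0,0,0,0],[0,0,0,0,0,0],[0,0,0,0,0,0],[0,0,0,0,0,0],[0,0,0,0,0,0],[0,0,0,0,0,0],[0,0,0,0,0,0],[0,0,0,0,0,0]]' 100;  python3 -m jog '[[0,0,-5,0,0,0],[0,0,-10,0,0,0],[0,0,-20,0,0,0],[0,0,-30,0,0,0],[0,0,-30,0,0,0],[0,0,-30,0,0,0],[0,0,-20,0,0,0]]'
```

```text
time: 11.05
tool_pos: [541.1, 285.4, 157.7]
tcp_rot: [-3.141, -0.0, -0.433]
contact_force: [-1.1, -1.1, 1.9]
grip_width: 22.0
finger_force: 30.0
time: 12.25
tool_pos: [541.1, 285.4, 157.3]
tcp_rot: [3.142, -0.0, -0.433]
contact_force: [-0.1, 0.3, 0.8]
grip_width: 92.4
finger_force: 0.0
time: 12.95
tool_pos: [541.5, 285.6, 306.0]
tcp_rot: [-3.139, -0.003, -0.433]
contact_force: [0.1, -0.3, 0.0]
grip_width: 91.8
finger_force: 0.0
```

```bash
python3 -m jog '[[0,20,0,0,0,0],[0,40,0,0,0,0],[0,40,0,0,0,0],[0,40,0,0,0,0],[0,40,0,0,0,0],[0,40,0,0,0,0],[0,40,0,0,0,0],[0,20,0,0,0,0],[0,0,0,0,0,0]]'
python3 - <<'E'
from h import *
for c in("top","side"): cv2.imwrite(f"pics/{c}5.png",bot.capture(c)[:,:,::-1].copy())
f=lambda i:cv2.resize(i,None,fx=5,fy=5,interpolation=cv2.INTER_CUBIC)
cv2.imwrite("pics/o.png",np.hstack([f(cv2.imread("pics/side5.png")[85:195,365:445]),f(cv2.imread("pics/top5.png")[125:235,155:235])]))
E
```

```text
time: 13.85
tool_pos: [422.9, 29.6, 303.6]
tcp_rot: [-3.142, -0.002, -0.436]
contact_force: [-0.8, -0.0, 0.3]
grip_width: 91.9
finger_force: 0.0
```

View pics/o.png

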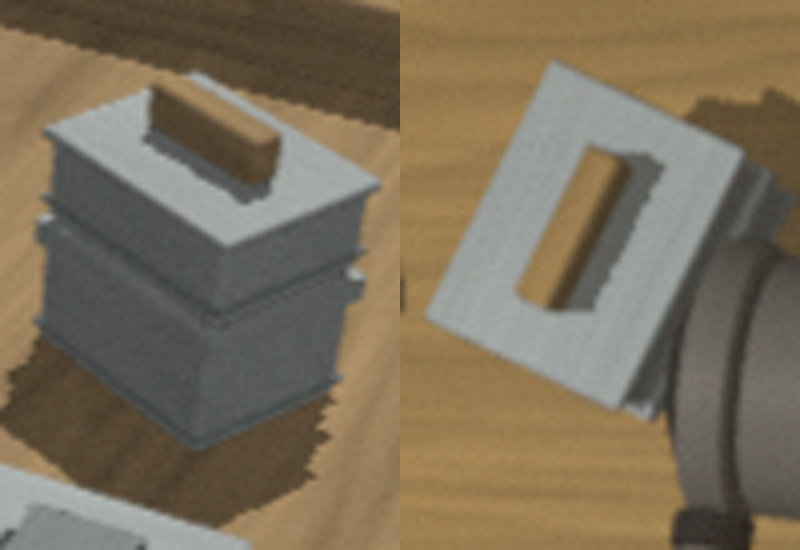

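The picture shows the upper box level and in line with the lower one, its feet hidden in the recesses. Contact came at TCP z 157.7 mm, exactly the 76 mm seat height. The arm is clear, so I hand in.

```bash
python3 -c "
from plant import bot
print(bot.close_job())"
```

```text
the job is handed in; nothing more can be done
None
```

The bar-handle box is seated in the recesses of the recessed box and released, the smooth-lidded box was not touched, and I have handed in the job; the hand-in returned no verdict.

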